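# Hook a dropped clay ring out from behind the jar mill guard

### The job

A fired clay ring has dropped behind the fixed guard of the jar mill. Take the hooked rod out of the tool caddy, reach over the guard with it and draw the ring along the bench until it is wholly out of the guard's open end, keeping the fingers off the ring until then; stand the rod back in the caddy, hook down as it was, and lay the ring flat in the wooden tray with the other two. Leave the bowl and the cone alone, and the two rings in the tray where they lie.

Things in the scene. Friction and masses are not known exactly. Their poses are not given: they have to be found in the camera images.
- mill: Jar mill bolted to the bench; its place and heading vary. Origin: on the bench at the end of its guard nearest the robot (the open end), in the guard's inner face. x runs along the guard away from that end, y points behind the guard towards the rollers, z up. Behind the guard is a strip of bare bench 105 mm wide, where the ring lies, open at that end; nothing of the mill stands at x below 0.
- guard_end (a point): Top inner corner of the guard at its open end, 120 mm above the bench; axes as the mill. The guard is an upright grey steel sheet running 370 mm along +x from here, 4 mm thick (y -4 to 0 mm), 120 mm high, with a foot flange 4 mm thick on the bench out to y -34 mm. At its far end it turns in to the mill and closes the strip.
- jar_mouth (a point): On the jar's axis, at the start of its full body (mill x 87, y 185, z 214 mm); axes as the mill. White jar, 230 mm diameter, axis along x, 240 mm long from here; neck of 80 mm radius to 54 mm before this point, lid clamp to 83 mm before. It overhangs the strip to mill y 70 mm: an upright tool cannot get down to the ring, a rod leaning 20 to 30 degrees over the guard can.
- roller (a point): On the front roller's axis at its end nearest the robot (mill x 39, y 130, z 85 mm); axes as the mill. Roller of 50 mm diameter along x. Two end stands, up to 115 mm high, at mill x 12 to 34 and 366 to 388 mm (feet 9 mm longer each way), span mill y 108 to 262 mm.
- ring_center (a point): Centre (half-way up) of the dropped ring: fired red-brown clay, 58 mm outside and 36 mm inside diameter, 18 mm high, about 70 g; lies flat on the bench behind the guard, its centre 60 to 74 mm from the guard's inner face and 85 to 135 mm in from the open end. z is its axis.
- hook_handle (a point): Middle of the square wooden handle of the hooked rod (22 mm in x, 20 mm in y, 110 mm long in z). z runs up the straight rod to the handle's free end. At the start the rod leans in the caddy about 35 degrees from vertical, handle up and over the caddy's -x end, its y level, resting on the slot's floor, far wall and near rim. Rod about 100 g, balance point about 100 mm above the bend.
- hook_bend (a point): Centre of the bend of the hooked rod, 205 mm along -z from the handle's middle; axes as hook_handle. The steel shank, 8 mm diameter, runs from here to the handle, 150 mm. The straight toe, 28 mm long, leaves here turned 70 degrees from the rod's -z direction towards -x, so it points down and back under the leaning rod.
- hook_tip (a point): End of the toe of the hooked rod (centre of its rounded end, radius 4 mm); axes as hook_handle.
- caddy: Wooden tool caddy, fixed, 104 mm (x) by 84 mm (y), 150 mm high, walls 6 mm, floor 8 mm thick; origin in the middle of its underside, z up. Three open slots side by side, each 92 mm long in x and 20 mm wide in y; the rod leans in the middle one along the caddy's x. Three modelling tools, part of the caddy, stand in the outer slots' +x halves, up to 185 mm above the bench.
- tray: Wooden tray, fixed, 150 mm (x) by 270 mm (y), walls 8 mm thick, 24 mm high; origin in the middle of its underside, z up; inner floor 8 mm above the bench. Its +y half holds two rings, the -y half is empty.
- ring_a_center (a point): Centre of a ring like the dropped one that already lies in the tray.
- ring_b_center (a point): Centre of the other ring that already lies in the tray.
- bowl: Bystander: small fired clay bowl, 84 mm across, 40 mm high, on the bench; origin under its middle.
- cone: Bystander: small fired clay cone, 54 mm across, 58 mm high, on the bench; origin under its middle.
Things that resemble listed ones, but are neither listed nor needed, are in the scene too. What is shaped like the part that bears ring_center but green or turquoise is not meant.

How it is judged:
By the outcome, as a careful person would: the job done as asked, in the order asked, and still so for the second after the job is handed in, with the robot touching nothing.
It also fails if it takes over 72 s, if anything falls off the work surface, if the arm or the gripper's body presses on something with over 40 N, if the wrist force passes 120 N, or if a joint passes its speed limit or range.

### The arm

A 7-joint arm with a two-finger parallel gripper is mounted at the origin on the work surface. World frame = base frame: x ahead of the robot, y to its left, z up, the work surface at z = 0. Lengths are in m, angles in degrees, forces in N, time in s.
With the tool pointing down it reaches from about 0.4 to 0.9 m from the base axis. Payload 5.5 kg.
Tool frame: the origin (TCP) lies midway between the tips of the shut fingers; the grasp point (between the pads) lies 19 mm behind it (env.pinch_z is the distance from the TCP to the grasp point, in m); z points along the fingers, y is the line along which they close (so a half turn about z gives the same grasp; the last joint's range is limited). The gripper opens to 92 mm and grips with 3 to 60 N. Pads are 19 mm wide; open, the fingers measure 130 mm over their backs; the gripper's body (75 mm by 190 mm) begins 47 mm behind the grasp point.
Start: joints at [90.367, 28.699, -24.465, 88.831, 12.651, 65.22, -12.049], TCP at [0.165, -0.629, 0.227] pointing down, gripper open.
Joint ranges: [-164.97, 164.97], [-17.58, 116.51], [-87.97, 89.64], [11.32, 138.91], [-80.73, 260.73], [10.89, 115.49], [-147.41, 147.41]. Speed limits (degrees/s): [147.25, 147.25, 180, 180, 180, 180, 180].

### API

Orientations are given as [roll, pitch, yaw] about the fixed x, y, z axes, in that order (R = Rz(yaw) Ry(pitch) Rx(roll)).
In Python, from plant import env gives the robot as it stands.
- The arm moves only by the tool move_arm, never from a script. Its argument "motion" is a list of rows, each a list of 3 entries, a list of its own where there are three numbers: the shift along the tool's x, y, z as a fraction of full scale, then the turn, a rotation vector about the tool's x, y, z as a fraction of full scale, then the closure, from 0 (fully open) to 1 (shut). A call has 1 to 20 rows; each row is the pose to reach, as a shift and turn from the pose commanded when the call began, along the tool's axes at that moment; what a row does not reach only later rows make up. Full scale, the value 1, is 1 m for a shift and 60 degrees for a turn. A row lasts 1/8 s, in which the tool goes at most 62.5 mm and 10.7 degrees, less where a joint would pass 70% of its speed; a pose out of reach is approached as far as the arm can. A call with a number of a shift or a turn outside -1 to 1 is refused whole. A call with a gripper value outside its range is refused whole. The fingers move at their own pace and stop on an object; "grip_force" is the grip in N (left out, the last holds). Time passes only in rows, so rows that repeat a pose let the fingers close. It gives the time, the measured TCP pose, the force, the opening and the grip force at its end, in the units of the state.
- env.state(): the state, without advancing time (a new reading comes with each control period).
- env.snapshot(name): name is "scene" or "top"; returns the picture (384x512x3 uint8, blue, green, red); there is no depth.
- env.get_calibration(name): a dict with "intrinsics" (3x3 intrinsics, pixels), "view" (4x4, takes a point from world to camera coordinates). Camera axes: x right, y down, z forward; pixel columns grow to the right and rows downward; lengths in m; the calibration is good to about 2 mm. A picture is of the moment at which its call begins. get_calibration takes no time and is no camera call.
- env.hand_in(): hands the job in; it is judged then, once.
The state is a dict: "time_s": time; "joint_pos": joint angles; "dq": joint speeds; "joint_torque": joint torques, N m; "position": TCP position; "tool_rot": TCP orientation; "ft_force": force on the tool from outside, world axes, zero at the start; "ft_torque": the same for the moment, N m; "gripper_width": finger opening in m; "gripper_force": force on a finger pad.
Only numpy, scipy, OpenCV 4.12 (cv2) and the standard library are available. Lean on these libraries where they do the work, as an engineer would, in place of code of your own. Each camera call takes 0.05 s, during which the arm holds its last target. There are 200 camera calls.

## Working session

There is one attempt and no reset: what is moved stays moved. The work goes in short steps, Python scripts to look and compute and a tool call to move; the robot and the scene stay as the last step left them, time stands still between calls to the robot, and variables do not carry over. Pictures are saved under pics/ and viewed, at most 10 in all, crops included, and the job is handed in when it is done.

Besides the shell and the picture viewer there is one more tool, called by a JSON object that holds its "op" and its "data". move_arm: Moves the arm, as the interface text tells. Shift numbers are shares of 1 m and turn numbers shares of 60 degrees, none past 1 either way. Its arguments: {"type":"object","properties":{"motion":{"type":"array","items":{"type":"array"}},"grip_force":{"type":"number"}},"required":["motion"]}

```bash
ls; mkdir -p pics
python3 - <<'E'
from plant import env
import cv2, numpy as np
np.set_printoptions(precision=4,suppress=True)
print(env.state())
for n in ("scene","top"):
    im=env.snapshot(n); cv2.imwrite(f"pics/{n}0.png",im)
    c=env.get_calibration(n); print(n,np.array(c["intrinsics"]),np.array(c["view"]))
    V=np.array(c["view"]); print("cam",-V[:3,:3].T@V[:3,3])
a=cv2.imread("pics/scene0.png");b=cv2.imread("pics/top0.png")
E
```

```text
pics
{'time_s': 0.0, 'joint_pos': array([ 90.3679,  28.753 , -24.4513,  88.8905,  12.6498,  65.2204,
       -12.0499]), 'dq': array([-0.0339, -0.0089, -0.0249, -0.0684,  0.0482, -0.1122, -0.1058]), 'joint_torque': array([ -0.0002, -56.6592,  -5.8166, -27.911 ,  -0.069 ,   0.031 ,
         0.0002]), 'position': array([ 0.1648, -0.628 ,  0.2257]), 'tool_rot': array([-179.8891,   -0.0037,   14.7125]), 'ft_force': array([-0.9083, -0.2477,  0.0923]), 'ft_torque': array([ 0.0312, -0.011 , -0.0182]), 'gripper_force': 0.0, 'gripper_width': 0.09208537223643797}
scene [[427.2681   0.     255.9846]
 [  0.     427.2681 190.2794]
 [  0.       0.       1.    ]] [[ 0.8706  0.492   0.0066 -0.5184]
 [ 0.3365 -0.5855 -0.7375 -0.0749]
 [-0.359   0.6443 -0.6753  1.4867]
 [ 0.      0.      0.      1.    ]]
cam [ 1.0102 -0.7466  0.9522]
top [[413.4606   0.     264.893 ]
 [  0.     413.4606 191.3921]
 [  0.       0.       1.    ]] [[ 0.0048 -1.     -0.0081  0.0031]
 [-0.9918 -0.0037 -0.1278  0.5661]
 [ 0.1278  0.0087 -0.9918  1.1324]
 [ 0.      0.      0.      1.    ]]
cam [ 0.4167 -0.0046  1.1954]
```

View pics/scene0.png

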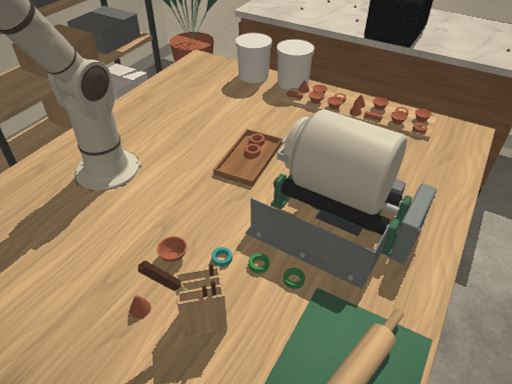

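View pics/top0.png

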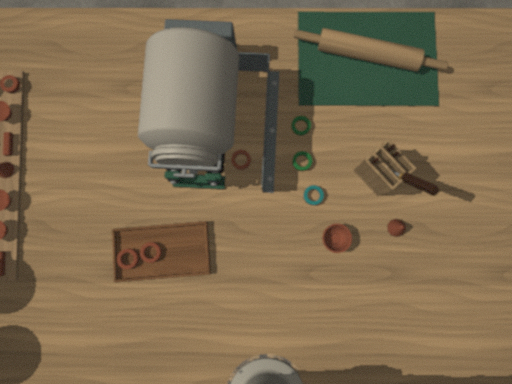

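The scene shows the mill, with the guard along (250,205)-(375,280), the caddy at (200,300) and the tray at (250,155). In the top view the guard runs from (267,190) at its open end to (273,72).

Candidates for the ring (top view):
- Red-brown ring behind the guard at (241,159). This is my choice.
- Green rings at (301,125) and (303,161), and a turquoise ring at (315,195). The task excludes these colours.
- Tray rings at (128,259) and (151,252).
- Shelf rings at the left edge.

Next I check the choice in close crops.

```bash
cat > h.py <<'E'
import cv2, numpy as np
from plant import env
np.set_printoptions(precision=4,suppress=True)
def cal(n):
    c=env.get_calibration(n); return np.array(c["intrinsics"]),np.array(c["view"])
def ray(n,uv):
    K,V=cal(n); R=V[:3,:3]; d=R.T@np.linalg.solve(K,[uv[0],uv[1],1.]); return -R.T@V[:3,3],d/np.linalg.norm(d)
def onz(n,uv,z):
    o,d=ray(n,uv); return o+d*(z-o[2])/d[2]
def tri(a,b):
    (o1,d1),(o2,d2)=ray("top",a),ray("scene",b)
    t=np.linalg.lstsq(np.c_[d1,-d2],o2-o1,rcond=None)[0]; p,q=o1+d1*t[0],o2+d2*t[1]
    return (p+q)/2,np.linalg.norm(p-q)
def proj(n,p):
    K,V=cal(n); q=K@(V[:3,:3]@np.asarray(p)+V[:3,3]); return q[:2]/q[2]
E
python3 - <<'E'
import cv2,numpy as np
a=cv2.imread("pics/scene0.png");b=cv2.imread("pics/top0.png")
def crop(im,x,y,w,h,s): return cv2.resize(im[y:y+h,x:x+w],None,fx=s,fy=s,interpolation=cv2.INTER_CUBIC)
t=np.hstack([crop(b,225,55,80,150,4)[:600], crop(b,355,135,120,75,4)[:300].repeat(1,0) if 0 else np.vstack([crop(b,355,135,120,75,4),crop(a,130,230,120,75,4)])])
cv2.imwrite("pics/c1.png",t); print(t.shape)
E
```

```text
(600, 800, 3)
```

View pics/c1.png

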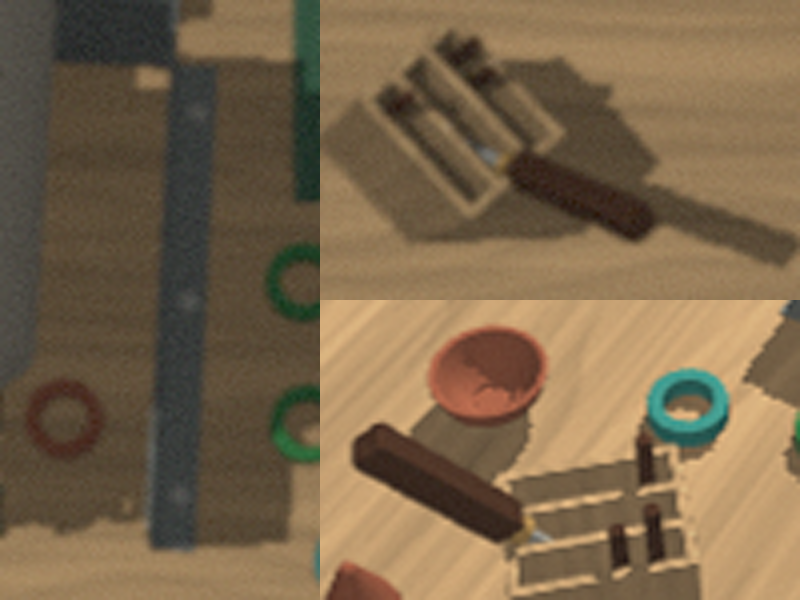

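The left crop confirms the red-brown ring at top pixel (241,160), behind the guard, whose open end is at about (262.5,191.5). The right crops show the handle leaning out of the middle slot towards the lower right, with the tools in the outer slots. Next I measure.

Run:
```python
from h import *
T=cv2.imread("pics/top0.png");S=cv2.imread("pics/scene0.png")
def blobs(im,lo,hi,amin=30,roi=None):
    m=cv2.inRange(cv2.cvtColor(im,cv2.COLOR_BGR2HSV),lo,hi)
    if roi: k=np.zeros_like(m);x,y,w,h=roi;k[y:y+h,x:x+w]=m[y:y+h,x:x+w];m=k
    m=cv2.morphologyEx(m,cv2.MORPH_OPEN,np.ones((2,2),np.uint8))
    return [c for c in cv2.findContours(m,cv2.RETR_EXTERNAL,cv2.CHAIN_APPROX_NONE)[0] if cv2.contourArea(c)>amin]
print("red-brown top")
for c in blobs(T,(0,95,50),(9,255,255)):
    (x,y),r=cv2.minEnclosingCircle(c); 
    if x>30: print((round(x,1),round(y,1)),round(r,1),onz("top",(x,y),.018),"diam",2*r*onz("top",(x,y),.018)[2] if 0 else round(2*r*1.12/413,4))
for n,im,roi in(("top",T,(395,165,50,40)),("scene",S,(130,255,60,45))):
    hsv=cv2.cvtColor(im,cv2.COLOR_BGR2HSV)
    for c in blobs(im,(0,40,15),(15,255,85),40,roi):
        print(n,"handle",cv2.contourArea(c),cv2.boxPoints(cv2.minAreaRect(c)).round(1).tolist())
g=lambda x,y:(225+x/4-.375,55+y/4-.375)
ge=onz("top",g(150,547),.12); gf=onz("top",g(173,66),.12); d=gf-ge
print("guard",ge,gf,np.linalg.norm(d),np.degrees(np.arctan2(d[1],d[0])))
h=lambda x,y:(355+(x-320)/4-.375,135+y/4-.375)
C=np.array([onz("top",h(*p),.15) for p in((368,103),(474,217),(563,131),(453,33))]);print("caddy",C,C.mean(0))
for i in range(4):
    e=C[(i+1)%4]-C[i];print(np.linalg.norm(e),np.degrees(np.arctan2(e[1],e[0])))
for p in((113,229),(208,222),(211,273),(116,281)): print("tray",onz("top",p,.024))
```

```text
red-brown top
(128.0, 259.0) 11.4 [0.3748 0.3908 0.018 ] diam 0.0618
(150.8, 252.7) 11.3 [0.3926 0.327  0.018 ] diam 0.0612
(338.1, 238.8) 14.4 [ 0.4343 -0.2017  0.018 ] diam 0.0778
(396.7, 228.1) 7.9 [ 0.4651 -0.3682  0.018 ] diam 0.0427
top handle 297.5 [[400.79998779296875, 182.6999969482422], [404.8999938964844, 172.1999969482422], [440.70001220703125, 186.1999969482422], [436.6000061035156, 196.6999969482422]]
scene handle 477.5 [[137.3000030517578, 271.0], [143.1999969482422, 260.1000061035156], [183.3000030517578, 282.0], [177.39999389648438, 292.79998779296875]]
guard [0.5553 0.0121 0.12  ] [ 0.8857 -0.0018  0.12  ] 0.33069086661855324 -2.39347968435519
caddy [[ 0.6327 -0.2565  0.15  ]
 [ 0.5591 -0.3218  0.15  ]
 [ 0.6149 -0.3806  0.15  ]
 [ 0.6789 -0.3124  0.15  ]] [ 0.6214 -0.3178  0.15  ]
0.0984533979585931 -138.41890287470397
0.08102595562411065 -46.49776041148748
0.09350631473262518 46.7666036915682
0.07257632010580227 129.51743668333867
tray [0.4587 0.4353 0.024 ]
tray [0.4796 0.1664 0.024 ]
tray [0.3376 0.1548 0.024 ]
tray [0.3143 0.4194 0.024 ]
```

Run:
```python
from h import *
T=cv2.imread("pics/top0.png");S=cv2.imread("pics/scene0.png")
g=lambda x,y:(225+x/4-.375,55+y/4-.375)
a=onz("top",g(196,548),.004);b=onz("top",g(215,68),.004);d=b-a
print("flange outer",a,b,np.linalg.norm(d),np.degrees(np.arctan2(d[1],d[0])))
for z in (.018,):
  m=cv2.inRange(cv2.cvtColor(T,cv2.COLOR_BGR2HSV),(0,90,30),(9,255,255))[145:175,228:256]
  ys,xs=np.nonzero(m);print("n",len(xs)); (x,y),r=cv2.minEnclosingCircle(np.c_[xs,ys].astype(np.float32)); x+=228;y+=145
  print((x,y),r,onz("top",(x,y),.018))
def crop(im,x,y,w,h,s): return cv2.resize(im[y:y+h,x:x+w],None,fx=s,fy=s,interpolation=cv2.INTER_CUBIC)
cv2.imwrite("pics/c2.png",np.vstack([crop(S,240,180,160,110,5)]))
# handle: ends midpoints in both views
mid=lambda p,q:(np.array(p)+q)/2
lt,ut=mid((400.8,182.7),(404.9,172.2)),mid((440.7,186.2),(436.6,196.7))
us,ls=mid((137.3,271),(143.2,260.1)),mid((183.3,282),(177.4,292.8))
L,e1=tri(lt,ls);U,e2=tri(ut,us);print("handle",L,e1,U,e2,np.linalg.norm(U-L));z=(U-L)/np.linalg.norm(U-L)
print("lean",np.degrees(np.arccos(z[2])),"az",np.degrees(np.arctan2(z[1],z[0])),"mid",(L+U)/2,"bend",(L+U)/2-.205*z)
```

```text
flange outer [ 0.5697 -0.0196  0.004 ] [ 0.9348 -0.0331  0.004 ] 0.3653596026624081 -2.129417386185199
n 109
(240.692307472229, 159.23076915740967) 9.47445011138916 [0.6623 0.0764 0.018 ]
handle [ 0.5917 -0.3454  0.149 ] 0.007651099417090872 [ 0.5419 -0.3935  0.2502] 0.00572546958200513 0.12256283016949285
lean 34.36483945603936 az -135.9852123478231 mid [ 0.5668 -0.3694  0.1996] bend [ 0.65   -0.289   0.0304]
```

View pics/c2.png

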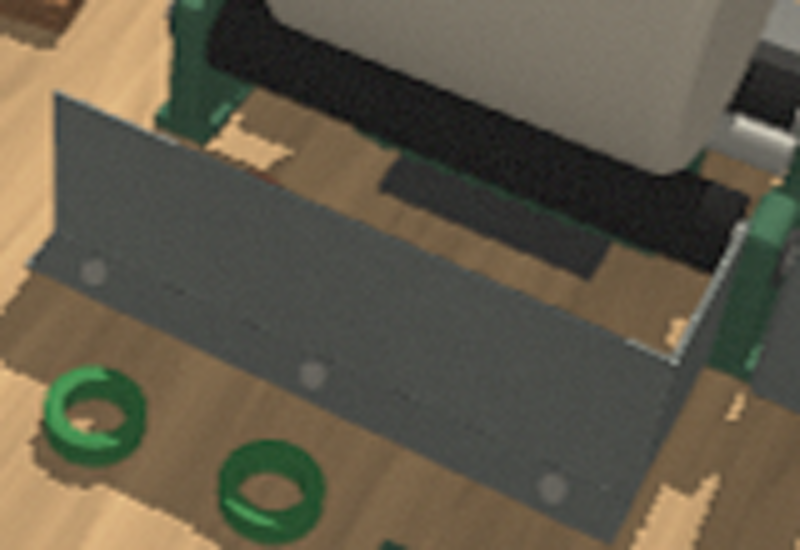

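The scene crop shows the guard's open-end top corner at about (251,198) and its far corner at about (375,252), with the ring hidden behind the guard. The measured sizes match: flange 365 mm at heading −2°, ring 94 mm in and about 65 mm off the face. Next I refine the handle axis and compute the grasp.

```bash
cat >> h.py <<'E'
from scipy.spatial.transform import Rotation as Ro
def rod_R(head,lean):  # hook_handle axes: x heading, z leaning away from x
    return (Ro.from_euler('z',head,degrees=True)*Ro.from_euler('y',-lean,degrees=True)).as_matrix()
TR=np.array([[0,1,0],[1,0,0],[0,0,-1.]])  # tool axes in rod frame: tool y=rod x, tool z=-rod z, tool x=rod y
def cur():
    s=env.state(); return np.array(s["position"]),Ro.from_euler('xyz',s["tool_rot"],degrees=True).as_matrix()
def delta(p,R,ref=None):
    p0,R0=ref or cur(); return R0.T@(np.asarray(p)-p0), Ro.from_matrix(R0.T@R).as_rotvec(degrees=True)/60
E
python3 - <<'E'
from h import *
print("guard scene",onz("scene",(250.6,198.2),.12),onz("scene",(374.6,251.6),.12))
mid=lambda p,q:(np.array(p)+q)/2
lt,ut=mid((400.8,182.7),(404.9,172.2)),mid((440.7,186.2),(436.6,196.7))
us,ls=mid((137.3,271),(143.2,260.1)),mid((183.3,282),(177.4,292.8))
def plane(n,a,b):
    o,d1=ray(n,a);_,d2=ray(n,b);N=np.cross(d1,d2);N/=np.linalg.norm(N);return N,N@o
N1,c1=plane("top",lt,ut);N2,c2=plane("scene",ls,us)
z=np.cross(N1,N2);z/=np.linalg.norm(z);z*=np.sign(z[2])
for h in(.15,.2,.25):print(np.linalg.solve([N1,N2,[0,0,1]],[c1,c2,h]))
print("lean",np.degrees(np.arccos(z[2])),"az",np.degrees(np.arctan2(z[1],z[0])))
R=rod_R(44,35)
M=np.linalg.solve([N1,N2,[0,0,1]],[c1,c2,.201])
print("proj",[proj(n,M+R[:,2]*s) for n in("top","scene") for s in(-.055,.055)])
RT=R@TR
for s in(.13,.008): # tcp distance above handle mid
    p=M+R[:,2]*s; print(s,p,*delta(p,RT))
E
```

```text
guard scene [0.571  0.0108 0.12  ] [ 0.9365 -0.0026  0.12  ]
[ 0.5903 -0.3435  0.15  ]
[ 0.5658 -0.3676  0.2   ]
[ 0.5414 -0.3917  0.25  ]
lean 34.44989140246659 az -135.37165146203463
proj [array([403.0612, 177.2964]), array([435.4717, 190.4669]), array([176.7043, 285.3098]), array([140.5538, 265.8279])]
0.13 [ 0.5117 -0.4199  0.3075] [ 0.3883 -0.1134 -0.0815] [-0.3547  0.6022 -1.9162]
0.008 [ 0.5621 -0.3713  0.2076] [ 0.4494 -0.1474  0.0185] [-0.3547  0.6022 -1.9162]
```

{"op": "move_arm", "data": {"motion": [[[0.388, -0.113, -0.082], [-0.177, 0.301, -0.958], 0], [[0.388, -0.113, -0.082], [-0.177, 0.301, -0.958], 0], [[0.388, -0.113, -0.082], [-0.177, 0.301, -0.958], 0], [[0.388, -0.113, -0.082], [-0.177, 0.301, -0.958], 0], [[0.388, -0.113, -0.082], [-0.177, 0.301, -0.958], 0], [[0.388, -0.113, -0.082], [-0.177, 0.301, -0.958], 0], [[0.388, -0.113, -0.082], [-0.177, 0.301, -0.958], 0], [[0.388, -0.113, -0.082], [-0.177, 0.301, -0.958], 0], [[0.388, -0.113, -0.082], [-0.177, 0.301, -0.958], 0], [[0.388, -0.113, -0.082], [-0.177, 0.301, -0.958], 0]], "grip_force": 50}}

```text
time_s: 1.35
position: [0.5101, -0.4222, 0.3079]
tool_rot: [162.6, -10.0, 74.2]
ft_force: [0.1, -0.7, 0.2]
gripper_width: 0.0922
gripper_force: 0.0
```

Run:
```python
from h import *
R=rod_R(44,35);M=np.array([.5653,-.3681,.201])
print(env.state()["joint_pos"])
for s in(.13,.008): print(*delta(M+R[:,2]*s,R@TR))
```

```text
[ 82.9612  25.171  -48.766   92.5265   3.4738  57.6732  20.2417]
[0.0025 0.0005 0.0011] [-0.1785  0.3032 -0.9601]
[0.0447 0.0016 0.1156] [-0.1785  0.3032 -0.9601]
```

{"op": "move_arm", "data": {"motion": [[[0.002, 0, 0.001], [-0.178, 0.303, -0.96], 0], [[0.002, 0, 0.001], [-0.178, 0.303, -0.96], 0], [[0.002, 0, 0.001], [-0.178, 0.303, -0.96], 0], [[0.002, 0, 0.001], [-0.178, 0.303, -0.96], 0], [[0.002, 0, 0.001], [-0.178, 0.303, -0.96], 0], [[0.002, 0, 0.001], [-0.178, 0.303, -0.96], 0], [[0.002, 0, 0.001], [-0.178, 0.303, -0.96], 0], [[0.002, 0, 0.001], [-0.178, 0.303, -0.96], 0]]}}

```text
time_s: 2.35
position: [0.5122, -0.419, 0.308]
tool_rot: [145.0, -0.0, 134.0]
ft_force: [0.5, 0.2, 0.8]
gripper_width: 0.0915
gripper_force: 0.0
```

Run:
```python
from h import *
R=rod_R(44,35);M=np.array([.5653,-.3681,.201])
print(env.state()["joint_pos"])
for s in(.13,.008): print(*delta(M+R[:,2]*s,R@TR))
```

```text
[ 94.9918  44.4271 -66.5912  83.8164   5.7096  69.3807  80.4411]
[-0.0003 -0.0011 -0.0002] [-0.0001  0.     -0.0005]
[-0.0003 -0.0011  0.1218] [-0.0001  0.     -0.0005]
```

{"op": "move_arm", "data": {"motion": [[[0, -0.001, 0.06], [0, 0, 0], 0], [[0, -0.001, 0.1], [0, 0, 0], 0], [[0, -0.001, 0.122], [0, 0, 0], 0], [[0, -0.001, 0.122], [0, 0, 0], 0], [[0, -0.001, 0.122], [0, 0, 0], 0.3], [[0, -0.001, 0.122], [0, 0, 0], 0.6], [[0, -0.001, 0.122], [0, 0, 0], 0.8], [[0, -0.001, 0.122], [0, 0, 0], 1], [[0, -0.001, 0.122], [0, 0, 0], 1], [[0, -0.001, 0.122], [0, 0, 0], 1], [[0, -0.001, 0.122], [0, 0, 0], 1], [[0, -0.001, 0.122], [0, 0, 0], 1]], "grip_force": 30}}

```text
time_s: 3.85
position: [0.5627, -0.3705, 0.2083]
tool_rot: [144.9, 0.1, 134.1]
ft_force: [1.1, -0.6, 0.9]
gripper_width: 0.0223
gripper_force: 30.0
```

Run:
```python
from h import *
p,R=cur(); print(p,env.state()["ft_force"],env.state()["ft_torque"],env.state()["joint_pos"])
print("up .2",R.T@[0,0,.2])
```

```text
[ 0.5627 -0.3705  0.2083] [ 1.1145 -0.553   0.8772] [-0.0209  0.112   0.1127] [ 88.472   48.9642 -62.87    90.4701   8.9089  56.6985  78.1052]
up .2 [-0.0003  0.1149 -0.1637]
```

{"op": "move_arm", "data": {"motion": [[[0, 0.006, -0.008], [0, 0, 0], 1], [[0, 0.017, -0.025], [0, 0, 0], 1], [[0, 0.034, -0.049], [0, 0, 0], 1], [[0, 0.051, -0.073], [0, 0, 0], 1], [[0, 0.069, -0.098], [0, 0, 0], 1], [[0, 0.086, -0.123], [0, 0, 0], 1], [[0, 0.103, -0.147], [0, 0, 0], 1], [[0, 0.115, -0.164], [0, 0, 0], 1], [[0, 0.115, -0.164], [0, 0, 0], 1], [[0, 0.115, -0.164], [0, 0, 0], 1]], "grip_force": 50}}

```text
time_s: 5.1
position: [0.5617, -0.3705, 0.4067]
tool_rot: [145.0, -0.0, 134.1]
ft_force: [-0.1, -0.6, -1.6]
gripper_width: 0.0217
gripper_force: 50.0
```

Run:
```python
from h import *
s=env.state();print(s["ft_force"],s["joint_pos"])
T=env.snapshot("top");S=env.snapshot("scene")
cv2.imwrite("pics/t1.png",T);cv2.imwrite("pics/s1.png",S)
p,R=cur();RR=R@TR.T; print(RR)
b=p-RR[:,2]*.213; toe=b+.028*(np.cos(np.radians(70))*-RR[:,2]-np.sin(np.radians(70))*RR[:,0])
for n in("top","scene"):print(n,proj(n,b),proj(n,toe))
c=lambda im,u:cv2.resize(im[int(u[1])-50:int(u[1])+50,int(u[0])-65:int(u[0])+65],None,fx=6,fy=6,interpolation=cv2.INTER_CUBIC)[:600,:390*2]
cv2.imwrite("pics/c3.png",c(S,proj("scene",b)))
```

```text
[-0.0973 -0.6048 -1.5987] [ 89.8444  39.0253 -69.0502  77.9672   2.7201  74.7124  73.3723]
[[ 0.5884 -0.6965 -0.4108]
 [ 0.5701  0.7176 -0.4001]
 [ 0.5734  0.0012  0.8193]]
top [386.7145 146.7087] [388.7988 153.5913]
scene [212.8592 255.581 ] [206.1928 263.7337]
```

View pics/c3.png

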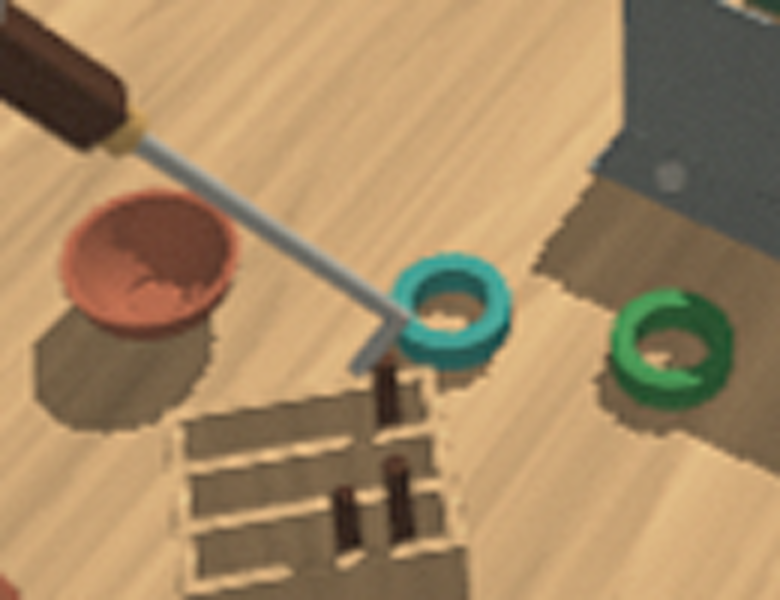

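The hook is out: bend at scene pixel (213.6,258.3), tip at about (206.9,266). It sits a few mm below the prediction. I triangulate it against the top view.

Run:
```python
import cv2,numpy as np
T=cv2.imread("pics/t1.png")
cv2.imwrite("pics/c4.png",cv2.resize(T[115:190,350:450],None,fx=8,fy=8,interpolation=cv2.INTER_CUBIC))
```

```text
(no output)
```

View pics/c4.png

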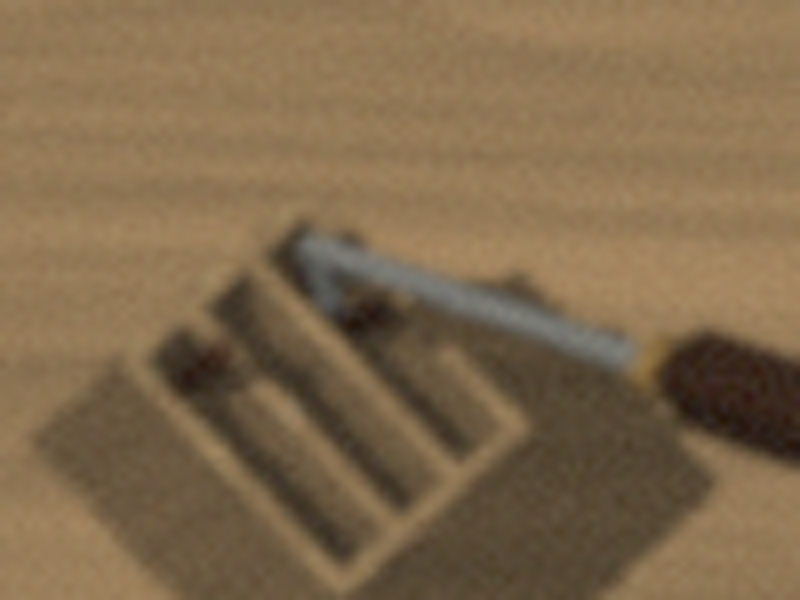

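Top view: bend at about (388.1,145.3), tip at about (389.8,152.7).

Run:
```python
from h import *
b,e=tri((388.1,145.3),(213.6,258.3));t,e2=tri((389.8,152.2),(207.2,265.9))
p,R=cur();RR=R@TR.T
print(b,e,t,e2,"toe len",np.linalg.norm(t-b));print("bend rel tcp in rod axes",RR.T@(b-p),"tip",RR.T@(t-p))
print("expected toe",[-.0263,0,-.0096])
# shank top-ferrule
f,e3=tri((350+640/8-.44,115+355/8-.44),(147+133/6-.4,205+138/6-.4));print("ferrule",RR.T@(f-p),e3)
```

```text
[ 0.6532 -0.2893  0.2295] 0.0003704703112253008 [ 0.6416 -0.2993  0.2071] 0.0005938783139515607 toe len 0.02712987302368633
bend rel tcp in rod axes [-0.0012 -0.0057 -0.215 ] tip [-0.0266 -0.0049 -0.2245]
expected toe [-0.0263, 0, -0.0096]
ferrule [ 0.0006 -0.0029 -0.0761] 0.0024566226567322214
```

```bash
cat >> h.py <<'E'
TIP=np.array([-.027,-.0052,-.2245]); HR=rod_R(87.9,28)
MX=np.array([.9993,-.0366,0]);MY=np.array([.0366,.9993,0]);RC=np.array([.662,.0762,0])
def tcp(along,across,z): return RC+along*MX+across*MY+np.array([0,0,z])-HR@TIP
E
python3 - <<'E'
from h import *
for a,z in((-.17,.2),(-.17,.032)):
    P=tcp(a,-.006,z);print(P,*delta(P,HR@TR))
p,R=cur(); print("bend",p+HR@[-.001,-.0055,-.215]-p)
E
```

```text
[ 0.4837 -0.0049  0.4109] [0.3166 0.1652 0.1105] [ 0.1112  0.3803 -0.6228]
[ 0.4837 -0.0049  0.2429] [0.3164 0.0689 0.2482] [ 0.1112  0.3803 -0.6228]
bend [ 0.0092  0.0998 -0.1903]
```

{"op": "move_arm", "data": {"motion": [[[0.04, 0.02, 0.014], [0.014, 0.048, -0.078], 1], [[0.09, 0.046, 0.031], [0.031, 0.107, -0.175], 1], [[0.14, 0.072, 0.048], [0.048, 0.166, -0.273], 1], [[0.19, 0.098, 0.065], [0.065, 0.225, -0.37], 1], [[0.24, 0.124, 0.082], [0.083, 0.285, -0.467], 1], [[0.28, 0.145, 0.097], [0.097, 0.332, -0.545], 1], [[0.305, 0.159, 0.106], [0.107, 0.365, -0.599], 1], [[0.317, 0.165, 0.11], [0.111, 0.38, -0.623], 1], [[0.317, 0.165, 0.11], [0.111, 0.38, -0.623], 1], [[0.317, 0.165, 0.11], [0.111, 0.38, -0.623], 1], [[0.317, 0.165, 0.11], [0.111, 0.38, -0.623], 1]]}}

```text
time_s: 6.58
position: [0.484, -0.0066, 0.412]
tool_rot: [152.0, 0.1, 177.7]
ft_force: [0.4, -0.4, -1.0]
gripper_width: 0.0217
gripper_force: 50.0
```

Run:
```python
from h import *
print(env.state()["joint_pos"],env.state()["ft_force"])
for a,z in((-.17,.2),(-.17,.032),(0,.032),(0,.007)):
    P=tcp(a,-.006,z);print(*delta(P,HR@TR))
T=env.snapshot("top");S=env.snapshot("scene");cv2.imwrite("pics/t2.png",T);cv2.imwrite("pics/s2.png",S)
p,R=cur();t=p+R@TR.T@TIP
print(proj("top",t),proj("scene",t))
```

```text
[ 82.6588  25.0282 -85.2548  96.7325  -3.0193  78.9063  86.6533] [ 0.4201 -0.369  -1.0126]
[0.0004 0.001  0.0018] [-0.0004  0.0032 -0.0017]
[ 0.0007 -0.0778  0.1502] [-0.0004  0.0032 -0.0017]
[-0.1692 -0.0775  0.1507] [-0.0004  0.0032 -0.0017]
[-0.1692 -0.0892  0.1728] [-0.0004  0.0032 -0.0017]
[235.3146 212.7273] [238.1    154.8116]
```

{"op": "move_arm", "data": {"motion": [[[0.001, -0.013, 0.025], [0, 0, 0], 1], [[0.001, -0.026, 0.05], [0, 0, 0], 1], [[0.001, -0.04, 0.077], [0, 0, 0], 1], [[0.001, -0.055, 0.106], [0, 0, 0], 1], [[0.001, -0.068, 0.131], [0, 0, 0], 1], [[0.001, -0.078, 0.15], [0, 0, 0], 1], [[0.001, -0.078, 0.15], [0, 0, 0], 1], [[0.001, -0.078, 0.15], [0, 0, 0], 1]]}}

```text
time_s: 7.68
position: [0.4838, -0.0037, 0.244]
tool_rot: [152.0, 0.2, 177.9]
ft_force: [-0.6, -0.1, 0.2]
gripper_width: 0.0217
gripper_force: 50.0
```

Run:
```python
from h import *
print(env.state()["joint_pos"],env.state()["ft_force"])
for a,z in((-.17,.032),(0,.032),(0,.007)):
    P=tcp(a,-.006,z);print(*delta(P,HR@TR))
T=env.snapshot("top");S=env.snapshot("scene");cv2.imwrite("pics/t3.png",T);cv2.imwrite("pics/s3.png",S)
p,R=cur();t=p+R@TR.T@TIP
u,v=proj("top",t),proj("scene",t);print(t,u,v)
c=lambda im,u:cv2.resize(im[int(u[1])-50:int(u[1])+50,int(u[0])-33:int(u[0])+33],None,fx=6,fy=6,interpolation=cv2.INTER_CUBIC)
cv2.imwrite("pics/c5.png",np.hstack([c(T,u),c(S,v)]));print(int(u[0])-33,int(u[1])-50,int(v[0])-33,int(v[1])-50)
```

```text
[ 73.946   33.5168 -74.7248 109.6424   4.8647  60.3629  87.6467] [-0.5948 -0.1313  0.2037]
[-0.     -0.0016  0.0004] [-0.0007  0.003   0.001 ]
[-0.17   -0.0018  0.0009] [-0.0007  0.003   0.001 ]
[-0.1699 -0.0135  0.023 ] [-0.0007  0.003   0.001 ]
[0.493  0.0772 0.0332] [239.2911 217.2192] [239.6782 197.0889]
206 167 206 147
```

View pics/c5.png

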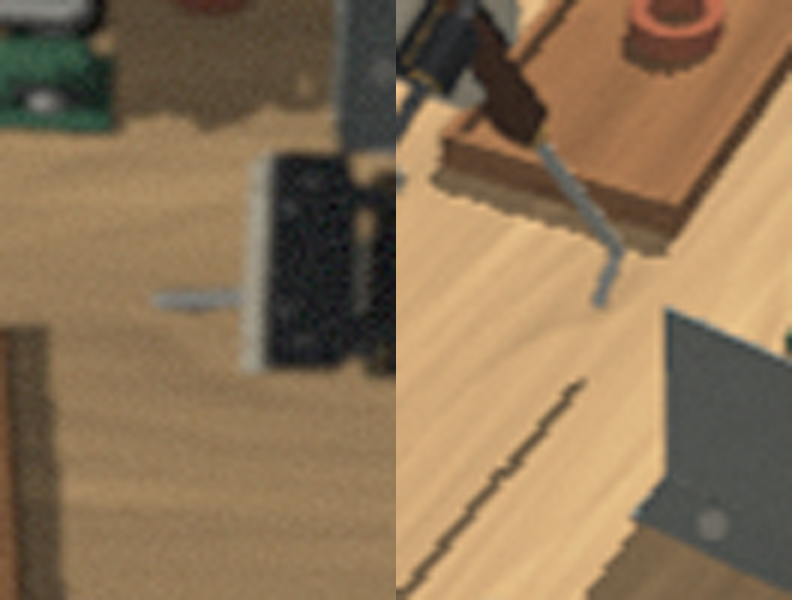

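Left half (top view): hook bend at (232.3,216.5), short of the guard's open end. Right half (scene): tip at (239.6,197), matching the prediction. I go in along the strip.

{"op": "move_arm", "data": {"motion": [[[-0.02, -0.002, 0], [0, 0, 0], 1], [[-0.045, -0.002, 0.001], [0, 0, 0], 1], [[-0.07, -0.002, 0.001], [0, 0, 0], 1], [[-0.095, -0.002, 0.001], [0, 0, 0], 1], [[-0.12, -0.002, 0.001], [0, 0, 0], 1], [[-0.145, -0.002, 0.001], [0, 0, 0], 1], [[-0.162, -0.002, 0.001], [0, 0, 0], 1], [[-0.17, -0.002, 0.001], [0, 0, 0], 1], [[-0.17, -0.002, 0.001], [0, 0, 0], 1], [[-0.17, -0.002, 0.001], [0, 0, 0], 1]]}}

```text
time_s: 9.02
position: [0.6524, -0.0112, 0.2418]
tool_rot: [152.1, 0.1, 177.9]
ft_force: [0.8, 0.9, -0.8]
gripper_width: 0.0218
gripper_force: 50.0
```

Run:
```python
from h import *
print(env.state()["joint_pos"],env.state()["ft_force"])
for a,z in((0,.032),(0,.007),(-.19,.007)):
    P=tcp(a,-.006,z);print(*delta(P,HR@TR))
T=env.snapshot("top");cv2.imwrite("pics/t4.png",T);S=env.snapshot("scene");cv2.imwrite("pics/s4.png",S)
m=cv2.inRange(cv2.cvtColor(T,cv2.COLOR_BGR2HSV),(0,90,30),(9,255,255))[145:175,228:256]
ys,xs=np.nonzero(m);print(len(xs),xs.min()+228,xs.max()+228,ys.min()+145,ys.max()+145)
p,R=cur();b=p+R@TR.T@[-.001,-.0055,-.215];print("tip",p+R@TR.T@TIP,"bend px",proj("top",b))
```

```text
[ 52.0465  45.3508 -62.8121  86.2581  12.3503  67.4458  82.2073] [ 0.7828  0.8887 -0.7896]
[-0.0012  0.0006 -0.0009] [-0.0013  0.0016  0.001 ]
[-0.0011 -0.0111  0.0212] [-0.0013  0.0016  0.001 ]
[ 0.1889 -0.0109  0.0209] [-0.0013  0.0016  0.001 ]
100 232 250 150 168
tip [0.661  0.0696 0.0308] bend px [235.7524 156.8964]
```

{"op": "move_arm", "data": {"motion": [[[-0.001, -0.004, 0.007], [0, 0, 0], 1], [[-0.001, -0.008, 0.014], [0, 0, 0], 1], [[-0.001, -0.011, 0.021], [0, 0, 0], 1], [[-0.001, -0.011, 0.021], [0, 0, 0], 1], [[-0.001, -0.011, 0.021], [0, 0, 0], 1]]}}

```text
time_s: 9.75
position: [0.6541, -0.0109, 0.2181]
tool_rot: [152.1, 0.1, 177.9]
ft_force: [-0.3, -0.4, -1.7]
gripper_width: 0.0221
gripper_force: 50.0
```

Run:
```python
from h import *
print(env.state()["ft_force"])
for a,z in((-.0,.007),(-.19,.007)):
    P=tcp(a,-.006,z);print(*delta(P,HR@TR))
T=env.snapshot("top");cv2.imwrite("pics/t5.png",T)
cv2.imwrite("pics/c6.png",cv2.resize(T[135:195,215:295],None,fx=7,fy=7,interpolation=cv2.INTER_CUBIC))
```

```text
[-0.3233 -0.3674 -1.7241]
[ 0.0005 -0.0003  0.0001] [-0.0008  0.0019  0.0012]
[ 0.1905 -0.0001 -0.0003] [-0.0008  0.0019  0.0012]
```

View pics/c6.png

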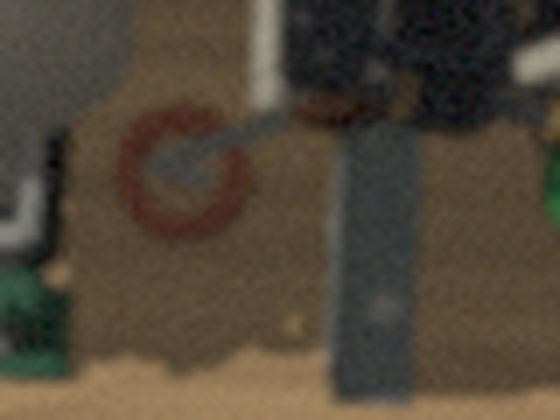

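The toe is inside the ring's hole at crop (185,170), which is top pixel (241,159). I drag it out.

{"op": "move_arm", "data": {"motion": [[[0.006, 0, 0], [0, 0, 0], 1], [[0.014, 0, 0], [0, 0, 0], 1], [[0.024, 0, 0], [0, 0, 0], 1], [[0.036, 0, 0], [0, 0, 0], 1], [[0.048, 0, 0], [0, 0, 0], 1], [[0.06, 0, 0], [0, 0, 0], 1], [[0.072, 0, 0], [0, 0, 0], 1], [[0.084, 0, 0], [0, 0, 0], 1], [[0.096, 0, 0], [0, 0, 0], 1], [[0.108, 0, 0], [0, 0, 0], 1], [[0.12, 0, 0], [0, 0, 0], 1], [[0.132, 0, 0], [0, 0, 0], 1], [[0.144, 0, 0], [0, 0, 0], 1], [[0.156, 0, 0], [0, 0, 0], 1], [[0.168, 0, 0], [0, 0, 0], 1], [[0.178, 0, 0], [0, 0, 0], 1], [[0.186, 0, 0], [0, 0, 0], 1], [[0.19, 0, 0], [0, 0, 0], 1], [[0.19, 0, 0], [0, 0, 0], 1]]}}

```text
time_s: 12.18
position: [0.4637, -0.0042, 0.2175]
tool_rot: [152.1, 0.1, 177.9]
ft_force: [0.3, 0.2, 0.5]
gripper_width: 0.0217
gripper_force: 50.0
```

Run:
```python
from h import *
print(env.state()["ft_force"],env.state()["joint_pos"])
T=env.snapshot("top");cv2.imwrite("pics/t6.png",T);S=env.snapshot("scene");cv2.imwrite("pics/s6.png",S)
p,R=cur();t=p+R@TR.T@TIP;print(t)
for n,im in(("top",T),("scene",S)):
    u=proj(n,t).astype(int); m=cv2.inRange(cv2.cvtColor(im,cv2.COLOR_BGR2HSV),(0,95,40),(9,255,255)); k=m*0; k[u[1]-25:u[1]+25,u[0]-25:u[0]+25]=1; m*=k
    ys,xs=np.nonzero(m); print(n,len(xs)); 
    if len(xs):
        c,r=cv2.minEnclosingCircle(np.c_[xs,ys].astype(np.float32)); print(u,c,r,onz(n,c,.018 if n=="top" else .009))
print("up .2",R.T@[0,0,.2],"MX .01",R.T@(.01*MX))
```

```text
[0.267  0.2108 0.4852] [ 75.3582  34.0952 -74.4329 113.423    5.6822  57.1944  88.5275]
[0.4723 0.0768 0.0064]
top 93
[239 225] (239.77777099609375, 220.22222900390625) 9.740555763244629 [0.4854 0.0768 0.018 ]
scene 158
[234 201] (238.02459716796875, 201.93443298339844) 8.544382095336914 [0.4864 0.0771 0.009 ]
up .2 [-0.0003  0.0937 -0.1767] MX .01 [-0.01 -0.    0.  ]
```

The ring is out at (0.486,0.077), and its nearest edge is about 55 mm clear of the guard's end. I free the hook and lift it.

{"op": "move_arm", "data": {"motion": [[[-0.006, 0, 0], [0, 0, 0], 1], [[-0.012, 0, 0], [0, 0, 0], 1], [[-0.012, 0, 0], [0, 0, 0], 1], [[-0.012, 0.004, -0.008], [0, 0, 0], 1], [[-0.012, 0.01, -0.018], [0, 0, 0], 1], [[-0.012, 0.019, -0.035], [0, 0, 0], 1], [[-0.012, 0.033, -0.062], [0, 0, 0], 1], [[-0.012, 0.047, -0.088], [0, 0, 0], 1], [[-0.012, 0.061, -0.115], [0, 0, 0], 1], [[-0.012, 0.075, -0.141], [0, 0, 0], 1], [[-0.012, 0.086, -0.162], [0, 0, 0], 1], [[-0.012, 0.09, -0.17], [0, 0, 0], 1], [[-0.012, 0.09, -0.17], [0, 0, 0], 1]]}}

```text
time_s: 13.9
position: [0.4758, -0.0047, 0.4103]
tool_rot: [152.1, 0.2, 177.9]
ft_force: [-0.2, -0.2, -1.1]
gripper_width: 0.0216
gripper_force: 50.0
```

```bash
cat >> h.py <<'E'
PG=np.array([.5627,-.3705,.2083]);RG=Ro.from_euler('xyz',[144.95,.05,134.1],degrees=True).as_matrix()
E
python3 - <<'E'
from h import *
print(env.state()["joint_pos"],env.state()["ft_force"])
for dz in(.2,): print(*delta(PG+[0,0,dz],RG))
T=env.snapshot("top");S=env.snapshot("scene")
for n,im,u in(("top",T,(240,220)),("scene",S,(238,202))):
    m=cv2.inRange(cv2.cvtColor(im,cv2.COLOR_BGR2HSV),(0,95,40),(9,255,255)); k=m*0; k[u[1]-25:u[1]+25,u[0]-25:u[0]+25]=1; m*=k
    ys,xs=np.nonzero(m); print(n,len(xs))
    if len(xs): c,r=cv2.minEnclosingCircle(np.c_[xs,ys].astype(np.float32)); print(c,r,onz(n,c,.018 if n=="top" else .009))
E
```

```text
[ 84.1412  22.7696 -84.7081  97.8972  -5.269   78.732   89.0228] [-0.1981 -0.1747 -1.0621]
[-0.1003 -0.3214 -0.1673] [-0.1126 -0.3794  0.6239]
top 49
(239.0, 220.0) 9.055485725402832 [0.486 0.079 0.018]
scene 178
(238.1875, 201.5) 8.560774803161621 [0.4858 0.0791 0.009 ]
```

{"op": "move_arm", "data": {"motion": [[[-0.013, -0.04, -0.021], [-0.014, -0.047, 0.078], 1], [[-0.028, -0.09, -0.047], [-0.032, -0.106, 0.175], 1], [[-0.044, -0.141, -0.073], [-0.05, -0.167, 0.275], 1], [[-0.06, -0.193, -0.1], [-0.068, -0.228, 0.374], 1], [[-0.076, -0.244, -0.127], [-0.086, -0.288, 0.474], 1], [[-0.089, -0.286, -0.149], [-0.1, -0.338, 0.555], 1], [[-0.097, -0.312, -0.163], [-0.109, -0.369, 0.606], 1], [[-0.1, -0.321, -0.167], [-0.113, -0.379, 0.624], 1], [[-0.1, -0.321, -0.167], [-0.113, -0.379, 0.624], 1], [[-0.1, -0.321, -0.167], [-0.113, -0.379, 0.624], 1], [[-0.1, -0.321, -0.167], [-0.113, -0.379, 0.624], 1]]}}

```text
time_s: 15.38
position: [0.5626, -0.3683, 0.4077]
tool_rot: [144.9, -0.0, 134.3]
ft_force: [-0.5, -1.3, -1.6]
gripper_width: 0.0218
gripper_force: 50.0
```

Run:
```python
from h import *
print(env.state()["joint_pos"],env.state()["ft_force"])
for dz in(.2,.1,.03,.002): print(*delta(PG+[0,0,dz],RG))
T=env.snapshot("top");S=env.snapshot("scene");cv2.imwrite("pics/t7.png",T);cv2.imwrite("pics/s7.png",S)
c=lambda im,x,y:cv2.resize(im[y:y+100,x:x+65],None,fx=6,fy=6,interpolation=cv2.INTER_CUBIC)
cv2.imwrite("pics/c7.png",np.hstack([c(T,365,110),c(S,180,215)]))
A=cv2.imread("pics/t1.png").astype(int);print("diff shift",[cv2.phaseCorrelate(cv2.cvtColor(a[y:y+h,x:x+w],cv2.COLOR_BGR2GRAY).astype(np.float32),cv2.cvtColor(b[y:y+h,x:x+w],cv2.COLOR_BGR2GRAY).astype(np.float32)) for a,b,x,y,w,h in((A.astype(np.uint8),T,384,140,50,22),(cv2.imread("pics/s1.png"),S,165,225,52,45))])
```

```text
[ 87.8162  36.3524 -63.8445  78.0665  -1.8502  74.58    76.5062] [-0.5214 -1.2683 -1.588 ]
[-0.0016 -0.0009 -0.0014] [ 0.0004 -0.0029  0.0013]
[-0.0017 -0.0584  0.0805] [ 0.0004 -0.0029  0.0013]
[-0.0018 -0.0986  0.1378] [ 0.0004 -0.0029  0.0013]
[-0.0018 -0.1147  0.1607] [ 0.0004 -0.0029  0.0013]
diff shift [((-0.2355971964486514, -0.22914282458725843), 0.9593271986643473), ((0.2072767766786967, 0.08133521863985749), 0.9363639446933574)]
```

View pics/c7.png

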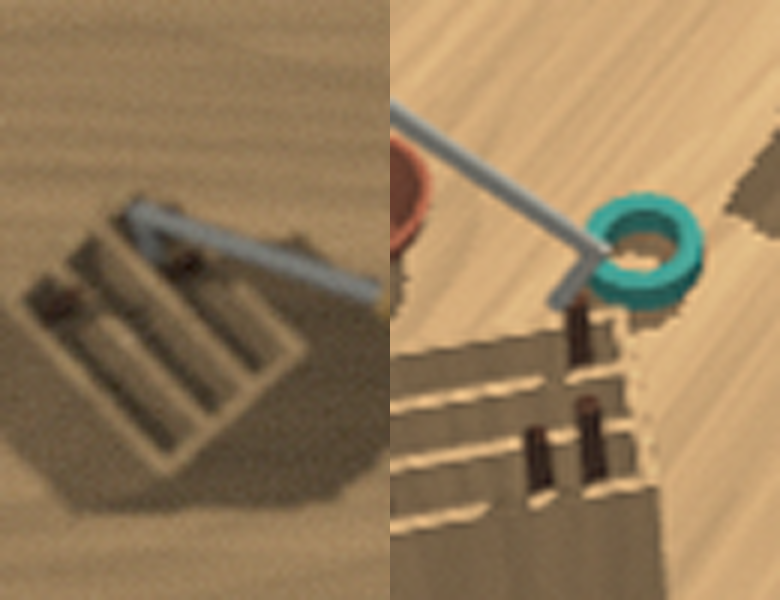

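The hook hangs as it did after the first lift, with the bend about 1 px off (that is, 2 mm in y, which I correct). I lower it into the middle slot.

{"op": "move_arm", "data": {"motion": [[[-0.002, -0.002, -0.002], [0, -0.003, 0.001], 1], [[-0.002, -0.013, 0.013], [0, -0.003, 0.001], 1], [[-0.002, -0.027, 0.033], [0, -0.003, 0.001], 1], [[-0.002, -0.041, 0.053], [0, -0.003, 0.001], 1], [[-0.002, -0.054, 0.072], [0, -0.003, 0.001], 1], [[-0.002, -0.067, 0.09], [0, -0.003, 0.001], 1], [[-0.002, -0.08, 0.109], [0, -0.003, 0.001], 1], [[-0.002, -0.092, 0.126], [0, -0.003, 0.001], 1], [[-0.002, -0.1, 0.137], [0, -0.003, 0.001], 1], [[-0.002, -0.1, 0.137], [0, -0.003, 0.001], 1]]}}

```text
time_s: 16.73
position: [0.561, -0.3731, 0.2365]
tool_rot: [144.9, -0.1, 134.0]
ft_force: [0.5, -0.3, -0.2]
gripper_width: 0.0221
gripper_force: 50.0
```

Run:
```python
from h import *
print(env.state()["joint_pos"],env.state()["ft_force"])
for dz in(.03,.01,.002): print(*delta(PG+[0,0,dz],RG))
```

```text
[ 87.0819  44.7326 -59.3034  89.1823   2.8738  58.8629  81.2675] [ 0.5417 -0.2832 -0.1985]
[0.0007 0.0035 0.0003] [ 0.0009 -0.0002 -0.0028]
[ 0.0007 -0.008   0.0167] [ 0.0009 -0.0002 -0.0028]
[ 0.0007 -0.0126  0.0232] [ 0.0009 -0.0002 -0.0028]
```

Free so far, with no contact. I go down the rest and open gently.

{"op": "move_arm", "data": {"motion": [[[0.001, -0.003, 0.008], [0, 0, -0.002], 1], [[0.001, -0.008, 0.016], [0, 0, -0.002], 1], [[0.001, -0.013, 0.023], [0, 0, -0.002], 1], [[0.001, -0.013, 0.023], [0, 0, -0.002], 1]], "grip_force": 20}}

```text
time_s: 17.23
position: [0.5622, -0.3706, 0.2105]
tool_rot: [144.9, 0.0, 134.1]
ft_force: [-1.3, 0.3, -0.3]
gripper_width: 0.0218
gripper_force: 20.0
```

Run:
```python
from h import *
print(env.state()["ft_force"])
print(*delta(PG,RG))
```

```text
[-1.337   0.3095 -0.3251]
[-0.0003 -0.0009  0.0021] [ 0.0006  0.0002 -0.0006]
```

{"op": "move_arm", "data": {"motion": [[[0, -0.001, 0.001], [0, 0, 0], 1], [[0, -0.001, 0.001], [0, 0, 0], 0.75], [[0, -0.001, 0.001], [0, 0, 0], 0.6], [[0, -0.001, 0.001], [0, 0, 0], 0.3], [[0, -0.001, 0.001], [0, 0, 0], 0], [[0, -0.001, 0.001], [0, 0, 0], 0], [[0, -0.001, 0.001], [0, 0, 0], 0], [[0, -0.001, -0.02], [0, 0, 0], 0], [[0, -0.001, -0.06], [0, 0, 0], 0], [[0, -0.001, -0.1], [0, 0, 0], 0], [[0, -0.001, -0.13], [0, 0, 0], 0], [[0, -0.001, -0.13], [0, 0, 0], 0], [[0, -0.001, -0.13], [0, 0, 0], 0]]}}

```text
time_s: 18.85
position: [0.5082, -0.4223, 0.3163]
tool_rot: [144.9, 0.1, 134.1]
ft_force: [0.4, -0.3, -0.8]
gripper_width: 0.0916
gripper_force: 0.0
```

```bash
cat >> h.py <<'E'
def ring(n,u,w=25):
    im=env.snapshot(n)
    m=cv2.inRange(cv2.cvtColor(im,cv2.COLOR_BGR2HSV),(0,95,40),(9,255,255)); k=m*0; k[u[1]-w:u[1]+w,u[0]-w:u[0]+w]=1; m*=k
    ys,xs=np.nonzero(m); c,r=cv2.minEnclosingCircle(np.c_[xs,ys].astype(np.float32)); return im,len(xs),c,r,onz(n,c,.018 if n=="top" else .009)
E
python3 - <<'E'
from h import *
T,*a=ring("top",(239,220));print(a)
S,*a=ring("scene",(238,202));print(a)
A,B=cv2.imread("pics/top0.png"),cv2.imread("pics/scene0.png")
for n,a,b,(x,y,w,h) in(("top",A,T,(395,165,50,40)),("scene",B,S,(130,255,60,45))):
    for im in(a,b):
        m=cv2.inRange(cv2.cvtColor(im,cv2.COLOR_BGR2HSV),(0,40,15),(15,255,85))[y:y+h,x:x+w]
        c=max(cv2.findContours(m,cv2.RETR_EXTERNAL,cv2.CHAIN_APPROX_NONE)[0],key=cv2.contourArea); print(n,cv2.minAreaRect(c))
# ring grasp: tool down; closing axis y heading options
print(env.state()["joint_pos"])
g=np.array([.486,.079,.0])
for head in(84.5,):
    R=Ro.from_euler('xyz',[180,0,head+90],degrees=True).as_matrix();print(R)
    for z in(.2,): print(head,*delta(g+[0,0,z],R))
E
```

```text
[133, (240.0, 220.0), 9.486932754516602, array([0.486 , 0.0762, 0.018 ])]
[176, (238.1875, 201.5), 8.560774803161621, array([0.4858, 0.0791, 0.009 ])]
top ((25.879314422607422, 18.948280334472656), (40.96761703491211, 12.080193519592285), 23.198589324951172)
top ((26.46460723876953, 17.646629333496094), (39.01736831665039, 13.776751518249512), 13.570433616638184)
scene ((29.461782455444336, 20.570064544677734), (46.049617767333984, 12.37034797668457), 28.610462188720703)
scene ((29.19662857055664, 19.185394287109375), (45.04991149902344, 12.401975631713867), 32.00538635253906)
[ 93.399   41.4508 -61.7492  83.2425   0.7933  70.1673  84.2178]
[[-0.9954  0.0958  0.    ]
 [ 0.0958  0.9954  0.    ]
 [ 0.      0.     -1.    ]]
84.5 [0.3747 0.2056 0.2864] [ 0.5605  0.2059 -0.6506]
```

Run:
```python
from h import *
R=Ro.from_euler('xyz',[180,0,94.5],degrees=True).as_matrix()
print(*delta(np.array([.486,.0775,.2]),R))
```

```text
[0.3736 0.2048 0.2858] [ 0.5614 -0.2024  0.64  ]
```

{"op": "move_arm", "data": {"motion": [[[0, 0.02, -0.06], [0, 0, 0], 0], [[0, 0.06, -0.1], [0, 0, 0], 0], [[0.04, 0.1, -0.09], [0.06, -0.02, 0.07], 0], [[0.09, 0.13, -0.05], [0.14, -0.05, 0.16], 0], [[0.14, 0.15, 0], [0.22, -0.08, 0.25], 0], [[0.19, 0.17, 0.05], [0.3, -0.11, 0.34], 0], [[0.24, 0.18, 0.11], [0.38, -0.137, 0.433], 0], [[0.29, 0.19, 0.17], [0.46, -0.166, 0.524], 0], [[0.34, 0.2, 0.24], [0.53, -0.19, 0.6], 0], [[0.374, 0.205, 0.286], [0.561, -0.202, 0.64], 0], [[0.374, 0.205, 0.286], [0.561, -0.202, 0.64], 0], [[0.374, 0.205, 0.286], [0.561, -0.202, 0.64], 0], [[0.374, 0.205, 0.286], [0.561, -0.202, 0.64], 0]]}}

```text
time_s: 20.58
position: [0.484, 0.0805, 0.1982]
tool_rot: [-179.8, -0.1, 94.9]
ft_force: [-0.4, -1.2, 0.6]
gripper_width: 0.0917
gripper_force: 0.0
```

Run:
```python
from h import *
S,*a=ring("scene",(238,202));print(a);T=env.snapshot("top");cv2.imwrite("pics/t8.png",T);cv2.imwrite("pics/s8.png",S)
A,B=cv2.imread("pics/top0.png"),cv2.imread("pics/scene0.png")
ends={}
for n,a,b,(x,y,w,h) in(("top",A,T,(395,165,50,40)),("scene",B,S,(130,255,60,45))):
    for k,im in enumerate((a,b)):
        m=cv2.inRange(cv2.cvtColor(im,cv2.COLOR_BGR2HSV),(0,40,15),(15,255,85)); q=m*0;q[y:y+h,x:x+w]=m[y:y+h,x:x+w]
        q=cv2.morphologyEx(q,cv2.MORPH_OPEN,np.ones((2,2),np.uint8))
        c=max(cv2.findContours(q,cv2.RETR_EXTERNAL,cv2.CHAIN_APPROX_NONE)[0],key=cv2.contourArea); print(n,k,cv2.minAreaRect(c))
print(env.state()["joint_pos"])
R=Ro.from_euler('xyz',[180,0,94.5],degrees=True).as_matrix()
print(*delta(np.array([.486,.0775,.005]),R))
```

```text
[177, (238.1875, 201.5), 8.560774803161621, array([0.4858, 0.0791, 0.009 ])]
top 0 ((420.7139892578125, 184.4532928466797), (38.423885345458984, 11.255890846252441), 21.370624542236328)
top 1 ((421.4500427246094, 183.65000915527344), (37.31487274169922, 11.067972183227539), 18.43494987487793)
scene 0 ((160.28660583496094, 276.4745178222656), (45.650569915771484, 12.37034797668457), 28.610458374023438)
scene 1 ((160.48182678222656, 275.5283508300781), (45.24681854248047, 12.431924819946289), 32.61924362182617)
[ 37.6314  22.6927 -60.1272 111.8433  23.1491  58.5956 -28.498 ]
[ 0.0009 -0.0002  0.1949] [-0.0001  0.0011  0.0005]
```

The rod rests in its slot within 1 px of its old place, only a few degrees different in the slot's slack. Now I grasp the ring.

{"op": "move_arm", "data": {"motion": [[[0.001, 0, 0.04], [0, 0, 0], 0], [[0.001, 0, 0.08], [0, 0, 0], 0], [[0.001, 0, 0.12], [0, 0, 0], 0], [[0.001, 0, 0.155], [0, 0, 0], 0], [[0.001, 0, 0.18], [0, 0, 0], 0], [[0.001, 0, 0.195], [0, 0, 0], 0], [[0.001, 0, 0.195], [0, 0, 0], 0], [[0.001, 0, 0.195], [0, 0, 0], 0.2], [[0.001, 0, 0.195], [0, 0, 0], 0.35], [[0.001, 0, 0.195], [0, 0, 0], 1], [[0.001, 0, 0.195], [0, 0, 0], 1], [[0.001, 0, 0.195], [0, 0, 0], 1], [[0.001, 0, 0.195], [0, 0, 0], 1]], "grip_force": 15}}

```text
time_s: 22.3
position: [0.4872, 0.0771, 0.0056]
tool_rot: [179.9, 0.1, 94.4]
ft_force: [-1.4, -0.9, 5.6]
gripper_width: 0.0567
gripper_force: 14.9
```

Run:
```python
from h import *
R=Ro.from_euler('xyz',[180,0,94.5],degrees=True).as_matrix()
print(cur()[0],env.state()["ft_force"],*delta(np.array([.403,.228,.12]),R)); print(env.state()["joint_pos"])
```

```text
[0.4872 0.0771 0.0056] [-1.4217 -0.8845  5.6213] [ 0.1568 -0.0722 -0.1147] [ 0.0014  0.0017 -0.0015]
[ 22.9612  39.2652 -43.4423 118.3897  43.4535  39.4446 -45.0372]
```

{"op": "move_arm", "data": {"motion": [[[0, 0, -0.015], [0, 0, 0], 1], [[0, 0, -0.045], [0, 0, 0], 1], [[0, 0, -0.085], [0, 0, 0], 1], [[0.02, -0.01, -0.11], [0, 0, 0], 1], [[0.05, -0.023, -0.115], [0, 0, 0], 1], [[0.085, -0.039, -0.115], [0, 0, 0], 1], [[0.12, -0.055, -0.115], [0, 0, 0], 1], [[0.145, -0.067, -0.115], [0, 0, 0], 1], [[0.157, -0.072, -0.115], [0, 0, 0], 1], [[0.157, -0.072, -0.115], [0, 0, 0], 1], [[0.157, -0.072, -0.115], [0, 0, 0], 1]], "grip_force": 20}}

```text
time_s: 23.68
position: [0.4038, 0.2271, 0.12]
tool_rot: [179.9, 0.1, 94.3]
ft_force: [0.1, 0.8, -2.0]
gripper_width: 0.0565
gripper_force: 19.9
```

Run:
```python
from h import *
R=Ro.from_euler('xyz',[180,0,94.5],degrees=True).as_matrix()
print(env.state()["ft_force"],*delta(np.array([.403,.228,.0145]),R)); print(env.state()["joint_pos"])
T=env.snapshot("top");S=env.snapshot("scene");cv2.imwrite("pics/t9.png",T);cv2.imwrite("pics/s9.png",S)
for n,im in(("top",T),("scene",S)):
    m=cv2.inRange(cv2.cvtColor(im,cv2.COLOR_BGR2HSV),(0,95,40),(9,255,255)); m[:,:110]=0
    for c in cv2.findContours(m,cv2.RETR_EXTERNAL,cv2.CHAIN_APPROX_NONE)[0]:
        if cv2.contourArea(c)>40: print(n,cv2.minEnclosingCircle(c))
print(proj("scene",cur()[0]+[0,0,.004]),proj("top",cur()[0]))
```

```text
[ 0.0602  0.7804 -1.9966] [ 0.0012 -0.0009  0.1055] [ 0.0012  0.002  -0.0031]
[ 14.0269  26.7868 -56.1521 119.5182  29.9843  48.8886 -55.522 ]
top ((185.0, 248.9642791748047), 7.0358076095581055)
top ((336.1658020019531, 237.44256591796875), 14.604138374328613)
top ((396.1614074707031, 227.08267211914062), 8.423068046569824)
scene ((138.5, 306.5), 11.068072319030762)
scene ((172.0, 248.5), 14.705541610717773)
scene ((247.5, 140.94444274902344), 16.965023040771484)
scene ((419.5, 127.5), 6.670932292938232)
scene ((373.0, 115.0), 8.24631118774414)
scene ((422.8063049316406, 114.21170806884766), 7.5261149406433105)
scene ((400.18902587890625, 115.30487823486328), 9.281310081481934)
scene ((380.2826232910156, 102.32608795166016), 7.108815670013428)
scene ((356.5, 105.0), 10.062405586242676)
scene ((336.9394836425781, 100.73567199707031), 9.348817825317383)
scene ((294.4787292480469, 93.15957641601562), 7.568179607391357)
scene ((318.0, 93.5), 9.861641883850098)
scene ((303.5, 86.5), 5.700977325439453)
scene ((191.15614318847656, 45.05805969238281), 22.006521224975586)
[239.4498 140.5845] [178.492  249.3081]
```

{"op": "move_arm", "data": {"motion": [[[0.001, -0.001, 0.03], [0, 0, 0], 1], [[0.001, -0.001, 0.06], [0, 0, 0], 1], [[0.001, -0.001, 0.085], [0, 0, 0], 1], [[0.001, -0.001, 0.099], [0, 0, 0], 1], [[0.001, -0.001, 0.105], [0, 0, 0], 1], [[0.001, -0.001, 0.105], [0, 0, 0], 1], [[0.001, -0.001, 0.106], [0, 0, 0], 1], [[0.001, -0.001, 0.106], [0, 0, 0], 0.3], [[0.001, -0.001, 0.106], [0, 0, 0], 0.22], [[0.001, -0.001, 0.106], [0, 0, 0], 0.22], [[0.001, -0.001, 0.106], [0, 0, 0], 0.22], [[0.001, -0.001, 0.09], [0, 0, 0], 0.22], [[0.001, -0.001, 0.05], [0, 0, 0], 0.22], [[0.001, -0.001, 0], [0, 0, 0], 0.22], [[0.001, -0.001, -0.05], [0, 0, 0], 0.1], [[0.001, -0.001, -0.1], [0, 0, 0], 0], [[0.001, -0.001, -0.1], [0, 0, 0], 0], [[0.001, -0.001, -0.1], [0, 0, 0], 0]]}}

```text
time_s: 26.02
position: [0.4017, 0.2288, 0.2202]
tool_rot: [179.9, 0.1, 94.4]
ft_force: [1.5, 0.3, -0.3]
gripper_width: 0.0918
gripper_force: 0.0
```

Run:
```python
from h import *
p,R=cur();print(env.state()["joint_pos"],R.T@(np.array([.45,-.08,.32])-p))
```

```text
[ 23.0365  17.8157 -64.8457 114.3858  18.994   59.2616 -46.2946] [-0.3118  0.0247 -0.099 ]
```

{"op": "move_arm", "data": {"motion": [[[-0.04, 0.003, -0.02], [0, 0, 0], 0], [[-0.09, 0.008, -0.04], [0, 0, 0], 0], [[-0.14, 0.012, -0.05], [0, 0, 0], 0], [[-0.19, 0.016, -0.06], [0, 0, 0], 0], [[-0.24, 0.02, -0.08], [0, 0, 0], 0], [[-0.29, 0.024, -0.1], [0, 0, 0], 0], [[-0.31, 0.025, -0.1], [0, 0, 0], 0], [[-0.31, 0.025, -0.1], [0, 0, 0], 0]]}}

```text
time_s: 27.02
position: [0.4496, -0.0783, 0.319]
tool_rot: [-179.9, -0.1, 94.3]
ft_force: [-1.4, 0.7, 0.7]
gripper_width: 0.092
gripper_force: 0.0
```

Run:
```python
from h import *
S=env.snapshot("scene");T=env.snapshot("top")
s=lambda im,x,y,w,h,f:cv2.resize(im[y:y+h,x:x+w],None,fx=f,fy=f,interpolation=cv2.INTER_CUBIC)
cv2.imwrite("pics/c10.png",np.vstack([np.hstack([s(T,105,210,120,80,3.3333),s(S,200,120,120,80,3.3333)]),np.hstack([s(T,350,130,120,80,3.3333),s(S,120,230,120,80,3.3333)])]))
for n,im in(("top",T),("scene",S)):
    m=cv2.inRange(cv2.cvtColor(im,cv2.COLOR_BGR2HSV),(0,95,40),(9,255,255)); m[:,:110]=0
    for c in cv2.findContours(m,cv2.RETR_EXTERNAL,cv2.CHAIN_APPROX_NONE)[0]:
        q,r=cv2.minEnclosingCircle(c)
        if cv2.contourArea(c)>40 and (n=="top" or 120<q[1]<170 and q[0]<300): print(n,q,r,onz(n,q,.026))
```

```text
top (138.77586364746094, 255.7413787841797) 22.95387077331543 [0.3843 0.3582 0.026 ]
top (185.3000030517578, 249.10000610351562) 10.756491661071777 [0.4033 0.2282 0.026 ]
top (396.33673095703125, 227.30612182617188) 8.507181167602539 [ 0.4669 -0.3646  0.026 ]
scene (240.3000030517578, 165.5) 8.09577465057373 [0.4094 0.2196 0.026 ]
scene (254.0, 144.5) 12.619529724121094 [0.3904 0.3479 0.026 ]
```

View pics/c10.png

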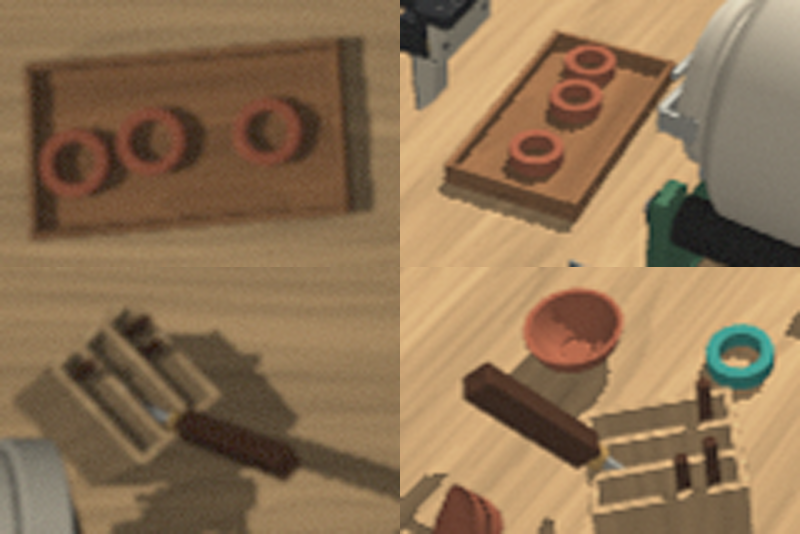

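The picture shows three rings flat in the tray, the new one at top pixel (185,249) and the two others in place. The rod leans in the middle slot with its handle up, and the cone and bowl stand where they were. I hand in.

```bash
python3 -c "
from plant import env
print(env.hand_in())"
```

```text
the job is handed in; nothing more can be done
None
```

I handed the job in at about 27 s: the ring lies flat in the tray with the other two, the rod is back in the caddy's middle slot hook down, and the bowl and cone were left alone (the hand-in gave no verdict).

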